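# Hasp down and turn-catch locked on the lock-parts tin

## Robot

A 6-joint arm with a two-finger parallel gripper is mounted at the origin on the work surface. World frame = base frame: x ahead of the robot, y to its left, z up, the work surface at z = 0. Lengths are in m, angles in rad, forces in N, time in s.
With the tool pointing down it reaches from about 0.35 to 0.775 m from the base axis. Payload 7.3 kg.
Tool frame: the origin (TCP) lies on the centre line of the jaws, within the pads' length; the fingertips stand 8 mm ahead of it and the grasp point (between the pads) lies 11 mm behind it (robot.tcp_to_tips is the distance from the TCP to the fingertips, in m); z points along the fingers, y is the line along which they close (so a half turn about z gives the same grasp; the last joint's range is limited). The gripper opens to 92 mm and grips with 3 to 60 N. Pads are 19 mm wide; open, the fingers measure 130 mm over their backs; the gripper's body (75 mm by 190 mm) begins 47 mm behind the grasp point.
Start: joints at [0.991, 0.342, 1.524, -0, 1.275, -0.146], TCP at [0.221, 0.476, 0.235] pointing down, gripper open.
Joint ranges: [-2.53, 2.53], [-0.77, 2.02], [0.04, 2.7], [-1, 4.14], [0.28, 2.66], [-3.11, 3.11]. Speed limits (rad/s): [2.57, 2.57, 3.14, 3.14, 3.14, 3.14].

## Interface

Orientations are given as a unit quaternion [x, y, z, w].
In Python, from station import robot gives the robot as it stands. The module is installed in compiled form; this text tells all that it offers.
- The arm moves only by the shell command python3 -m crank 'ROWS' [FORCE]. ROWS is JSON, a list of rows, each a list of 5 numbers: the shift along the world's x, y, z normalised to -1 to 1, where 1 is 0.25 m, then the turn about the world's z normalised to -1 to 1, where 1 is 180 degrees, then the closure, from -1 (fully open) to 1 (shut). In form: [[x, y, z, turn, hand], ...]. A call has exactly 10 rows; each row is the pose to reach, as a shift and turn from the pose commanded when the call began, turning the shorter way round; what a row does not reach only later rows make up. A row lasts 1/8 s, in which the tool goes at most 62.5 mm and 10.7 degrees, less where a joint would pass 70% of its speed; a pose out of reach is approached as far as the arm can. A call with a number of a shift or a turn outside -1 to 1 is refused whole. A call with a gripper value outside its range is refused whole. The fingers move at their own pace and stop on an object; FORCE is the grip in N (left out, the last holds). Time passes only in rows, so rows that repeat a pose let the fingers close, or fill a call up. It gives the time, the measured TCP pose, the force, the opening and the grip force at its end, in the units of the state.
- robot.get_obs(): the state, without advancing time (a new reading comes with each control period).
- robot.snapshot(name): name is "scene" or "top" or "wrist"; returns the picture (480x640x3 uint8, red, green, blue); there is no depth.
- robot.camera_model(name): a dict with "fx", "fy", "cx", "cy" (pixels), "R" (3x3) and "t" (3): a world point X has camera coordinates R X + t. Camera axes: x right, y down, z forward; pixel columns grow to the right and rows downward; lengths in m; the calibration is good to about 2 mm. A picture is of the moment at which its call begins: read the wrist's pose just before it. camera_model takes no time and is no camera call; for the wrist camera it gives the pose at the moment of the call.
- robot.hand_in(): hands the job in; it is judged then, once.
Trained networks look in the newest picture that a camera, given by its name, has taken for a name from the list of things; names that differ only in an ending like _2 or _b are one class to them, and where a whole thing is asked for, a point or a joint stands for the part that bears it (a point fixed in the world has none). Each returns a list of dicts, best first, with "score" (0 to 1); they miss things now and then, are a little off and sometimes report something else, mostly with a low value. They report only what shows in the picture. A call takes as long as a camera call.
- robot.spot_in(camera, label): "location" ([row, column] in pixels, amid what is visible of it).
The state is a dict: "clock": time; "q": joint angles; "joint_vel": joint speeds; "effort": joint torques, N m; "position": TCP position; "ee_rot": TCP orientation; "ft_force": force on the tool from outside, world axes, zero at the start; "ft_torque": the same for the moment, N m; "opening": opening from 0.0 (shut) to 1.0 (fully open); "grasp_force": force on a finger pad.
Only numpy, scipy, OpenCV 4.12 (cv2) and the standard library are available. Lean on these libraries where they do the work, as an engineer would, in place of code of your own. Each camera call takes 0.05 s, during which the arm holds its last target. There are 200 camera calls.

## Task

Shut up the khaki parts tin: swing the steel hasp on its lid over the red turn-catch until it lies fully down with the catch standing through its slot, and only then turn the catch clockwise (seen from above) to its end stop so that the hasp is locked, and let go. Leave the catch in line with the slot until the hasp is down, and do not disturb the key on the lid or the torch, round file, brass lock body and chrome plug lying round the tin.

Things in the scene. Friction and masses are not known exactly. Their poses are not given: they have to be found in the camera images.
- tin: Khaki tin box fixed to the bench, 220 (x) x 260 (y) x 100 mm high, with a flat two-leaf lid that is already shut. Origin: centre of its underside. Its x axis points from the catch to the hasp's hinge, y along the hinge axis, z up. The middle 70 mm of the lid's width (y) carries only the hasp and catch.
- hinge_mid (a point): Middle of the hasp's hinge axis, at (65, 0, 108) mm in the tin's frame; the axis runs along the tin's y.
- hasp (a joint): Hasp angle in rad: 0 = fully down, flat over the lid, pointing to the tin's -x; grows as it is raised; pi/2 = upright; over pi/2 it leans beyond the hinge towards the tin's +x; stop at 2.3. It starts raised. A stiff hinge (0.2 N m friction): it stays where it is left, and about 2 N at the tip moves it.
- hasp_tip (a point): Middle of the hasp's free end, 145 mm from the hinge axis, on a rolled edge 10 mm thick. The hasp is a steel strap 60 mm wide, 4 mm thick, its mid-plane through the hinge axis; a slot 24 mm wide runs from 54 to 114 mm from the hinge axis; the solid end from 114 to 145 mm can be pushed on. Fully down its top face is 110 mm above the bench.
- knob (a joint): Turn-catch angle in rad: 0 = the red bar lies along the tin's x, in line with the hasp's slot; grows clockwise seen from above to a hard end stop at 1.4 (80 degrees), where the bar lies across the hasp. It starts within 0.15 of 0. Friction 0.06 N m, it stays where it is left.
- knob_grip (a point): Point to grip on the catch, on its upright turning axis, at (-15, 0, 133) mm in the tin's frame, 80 mm from the hinge axis. The red bar is 40 mm long (the point's own x axis), 12 mm thick (y) and reaches from 114 to 142 mm above the bench, standing above the hasp's top face when that is down.
- key: Brass key, 76 mm long, 4 mm thick, lying on the lid near its +y edge; leave it alone. Origin under its middle.
- torch: Orange plastic torch, 170 mm long, 52 mm high, lying beside the tin on its +y side; leave it alone. Origin on the bench under its middle.
- file: Round steel file with wooden handle, 210 mm long, 24 mm high, lying beside the tin on its -y side; leave it alone. Origin on the bench under its middle.
- lock_body: Brass body of a dismantled cylinder lock, 70 x 45 x 44 mm, on the bench on the tin's +x side; leave it alone. Origin under its middle.
- plug: Chrome lock plug standing on its 40 mm flange, 61 mm high, on the bench on the tin's +x side; leave it alone. Origin under its middle.

How it is judged:
On the way, in this order (a step that is already met when the one before it is completed fails the run):
1. the hasp lies fully down over the catch (within 0.06 rad) while the catch is still in line (value of joint hasp below 0.06 rad and value of joint knob below 0.35 rad), for 0.2 s.
2. with the hasp down, the catch is turned clockwise to its end stop (past 1.3 of 1.4 rad) (value of joint hasp below 0.06 rad and value of joint knob above 1.3 rad), for 0.2 s.
At the end, for the whole second after the job is handed in: The hasp is down within 0.06 rad, the catch is turned past 1.3 rad (its stop is at 1.4), both are at rest, and the key, torch, file, lock body and plug lie within 30 mm of where they were (all of step 2 and velocity of joint hasp between -0.05 and 0.05 rad/s and velocity of joint knob between -0.05 and 0.05 rad/s and distance of each of key, torch, file, lock_body, plug from where it was at the start of the episode below 0.03 m); the robot touches nothing.
It fails at once if the catch is turned more than 0.35 rad out of line while the hasp is still up (over 0.15 rad) (value of joint hasp above 0.15 rad and value of joint knob above 0.35 rad).
It fails at once if the key, torch, file, lock body or plug is moved more than 30 mm (distance of any of key, torch, file, lock_body, plug from where it was at the start of the episode above 0.03 m).
It also fails if it takes over 58 s, if anything falls off the work surface, if the arm or the gripper's body presses on something with over 40 N, if the wrist force passes 120 N, or if a joint passes its speed limit or range.

## Working session

There is one attempt and no reset: what is moved stays moved. The work goes in short steps, Python scripts to look and compute and a shell command to move; the robot and the scene stay as the last step left them, time stands still between calls to the robot, and variables do not carry over. Pictures are saved under pics/ and viewed, at most 10 in all, crops included, and the job is handed in when it is done.

```bash
mkdir -p pics; cat > h.py <<'E'
import numpy as np, cv2
from station import robot
def save(c,n):
    im=robot.snapshot(c); cv2.imwrite(f'pics/{n}.png',im[:,:,::-1]); return im
def ray(c,row,col,M=None):
    M=M or robot.camera_model(c); R=np.array(M['R']);t=np.array(M['t'])
    d=R.T@np.array([(col-M['cx'])/M['fx'],(row-M['cy'])/M['fy'],1]); return -R.T@t,d
def atz(c,row,col,z,M=None):
    o,d=ray(c,row,col,M); return o+d*(z-o[2])/d[2]
def tri(*rays):
    A=0;b=0
    for o,d in rays:
        d=d/np.linalg.norm(d);P=np.eye(3)-np.outer(d,d);A=A+P;b=b+P@o
    return np.linalg.solve(A,b)
E
python3 - <<'E'
from h import *
np.set_printoptions(precision=3,suppress=True)
for c in('scene','top'):
    save(c,c+'0'); M=robot.camera_model(c); print(c,-np.array(M['R']).T@M['t'])
    for l in('tin','hasp','hasp_tip','knob','knob_grip','hinge_mid','key','torch','file','lock_body','plug'):
        print(l,[(np.round(d['location']),round(d['score'],2)) for d in robot.spot_in(c,l)[:2]])
print(robot.get_obs())
E
```

```text
scene [1.267 0.18  0.596]
tin [(array([250., 348.]), 0.95)]
hasp [(array([210., 370.]), 0.89)]
hasp_tip [(array([204., 358.]), 0.73)]
knob [(array([211., 345.]), 0.52)]
knob_grip [(array([212., 340.]), 0.43)]
hinge_mid [(array([248., 352.]), 0.59)]
key [(array([212., 389.]), 0.57)]
torch [(array([246., 439.]), 0.91)]
file [(array([281., 250.]), 0.63)]
lock_body [(array([325., 328.]), 0.73)]
plug [(array([307., 410.]), 0.62)]
top [0.503 0.058 1.087]
tin [(array([283., 281.]), 0.64)]
hasp [(array([236., 250.]), 0.72)]
hasp_tip [(array([234., 248.]), 0.91)]
knob [(array([292., 282.]), 0.5)]
knob_grip [(array([293., 281.]), 0.5), (array([334., 232.]), 0.19)]
hinge_mid [(array([287., 278.]), 0.64)]
key [(array([335., 234.]), 0.86)]
torch []
file [(array([241., 379.]), 0.69)]
lock_body [(array([181., 281.]), 0.62)]
plug [(array([225., 210.]), 0.88)]
{'clock': 1.2, 'q': array([ 0.991,  0.342,  1.524,  0.   ,  1.275, -0.146]), 'joint_vel': array([ 0.002,  0.002,  0.   , -0.001, -0.   , -0.   ]), 'effort': array([ -0.002, -43.115, -24.447,   0.071,   0.049,  -0.   ]), 'position': array([0.221, 0.476, 0.235]), 'ee_rot': array([0.215, 0.977, 0.   , 0.   ]), 'ft_force': array([-0.769, -0.471, -0.305]), 'ft_torque': array([-0.001,  0.007,  0.037]), 'grasp_force': 0.0, 'opening': 1.0027827300997063}
```

View pics/top0.png

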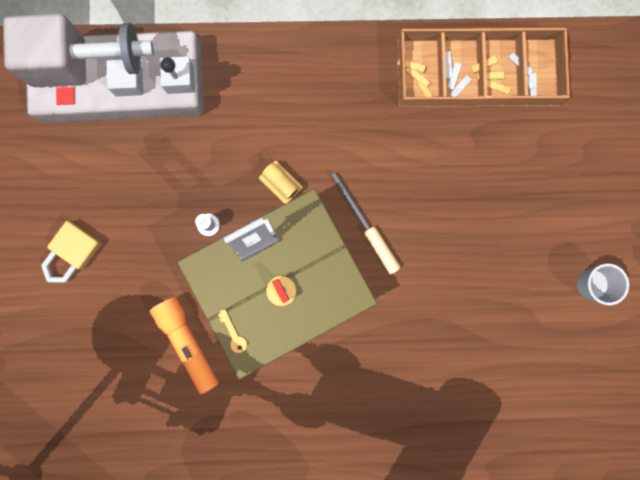

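View pics/scene0.png

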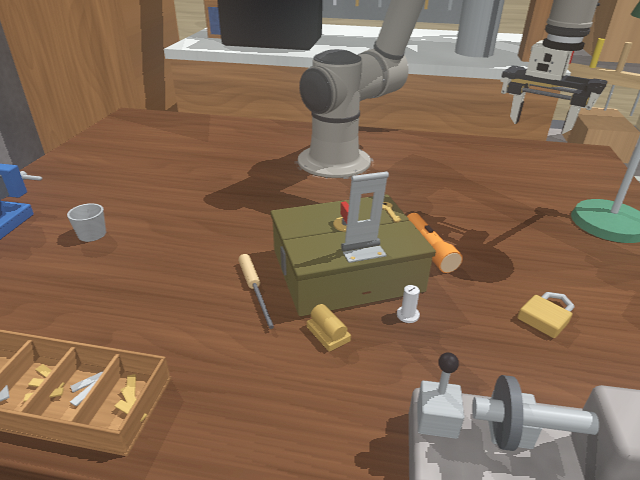

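The top view shows the tin's lid with corners near (col,row) (316,190), (376,302), (239,378), (180,263), the red bar at (281,291) and the hasp near (250,238), roughly upright. The scene view shows the hasp from behind, its tip at (369,176) and its hinge at (364,248).

```bash
python3 - <<'E'
from h import *
from scipy.optimize import least_squares
np.set_printoptions(precision=4,suppress=True)
top=cv2.imread('pics/top0.png');sc=cv2.imread('pics/scene0.png')
c=[atz('top',r,cc,.1) for cc,r in((316,190),(376,302),(239,378),(180,263))]
c=np.array(c);print(c)
ctr=c.mean(0);x=(c[0]+c[3]-c[1]-c[2])[:2];yaw=np.arctan2(x[1],x[0]);print('ctr',ctr,'yaw',yaw,np.linalg.norm(c[0]-c[1]),np.linalg.norm(c[1]-c[2]))
hsv=cv2.cvtColor(top,cv2.COLOR_BGR2HSV).astype(int)
m=((hsv[...,0]<6)|(hsv[...,0]>174))&(hsv[...,1]>170)&(hsv[...,2]>90);m[:270]=0;m[315:]=0;m[:,:265]=0;m[:,300:]=0
ys,xs=np.nonzero(m);P=np.array([atz('top',a,b,.142)[:2] for a,b in zip(ys,xs)])
rect=cv2.minAreaRect((P*1000).astype(np.float32));print('red',len(P),rect)
w,v=np.linalg.eigh(np.cov(P.T));d=v[:,1];d=d*np.sign(d@[np.cos(yaw),np.sin(yaw)]);print('bar yaw',np.arctan2(d[1],d[0]),P.mean(0))
R=np.array([[np.cos(yaw),-np.sin(yaw)],[np.sin(yaw),np.cos(yaw)]])
def w3(p): return np.r_[ctr[:2]+R@np.array(p[:2]),p[2]]
def proj(cam,X):
    M=robot.camera_model(cam);q=np.array(M['R'])@X+M['t'];return [round(M['fx']*q[0]/q[2]+M['cx'],1),round(M['fy']*q[1]/q[2]+M['cy'],1)]
print('knob',w3([-.015,0,.133]),'hinge',w3([.065,0,.108]))
for a in(1.2,1.4,1.57,1.7,1.9):
    q=[w3([.065-.145*np.cos(a),s,.108+.145*np.sin(a)]) for s in(-.03,.03)]
    print(a,[proj(cam,X) for cam in('scene','top') for X in q],np.mean(q,0))
cv2.imwrite('pics/c.png',np.hstack([cv2.resize(top[200:310,200:310],(400,400),interpolation=2),cv2.resize(sc[160:270,310:420],(400,400),interpolation=2)]))
E
```

```text
[[ 0.6611  0.0357  0.1   ]
 [ 0.4722 -0.0588  0.1   ]
 [ 0.3546  0.1691  0.1   ]
 [ 0.5446  0.2632  0.1   ]]
ctr [0.5081 0.1023 0.1   ] yaw 0.46184689606979656 0.21124206229315706 0.2564096431902546
red 53 ((496.5596618652344, 95.32952880859375), (33.89645004272461, 5.632628440856934), 25.3493709564209)
bar yaw 0.40038013975452874 [0.494  0.0935]
knob [0.4947 0.0956 0.133 ] hinge [0.5663 0.1313 0.108 ]
1.2 [[np.float64(336.7), np.float64(164.7)], [np.float64(369.5), np.float64(160.9)], [np.float64(288.2), np.float64(264.5)], [np.float64(250.5), np.float64(284.4)]] [0.5193 0.1078 0.2431]
1.4 [[np.float64(342.1), np.float64(167.5)], [np.float64(375.8), np.float64(163.6)], [np.float64(278.8), np.float64(246.8)], [np.float64(240.8), np.float64(266.8)]] [0.5443 0.1203 0.2509]
1.57 [[np.float64(346.9), np.float64(172.8)], [np.float64(381.4), np.float64(168.7)], [np.float64(270.6), np.float64(231.3)], [np.float64(232.6), np.float64(251.2)]] [0.5662 0.1312 0.253 ]
1.7 [[np.float64(350.7), np.float64(178.6)], [np.float64(385.8), np.float64(174.3)], [np.float64(264.5), np.float64(219.6)], [np.float64(226.5), np.float64(239.4)]] [0.583  0.1396 0.2518]
1.9 [[np.float64(356.5), np.float64(190.6)], [np.float64(392.4), np.float64(185.9)], [np.float64(255.6), np.float64(202.7)], [np.float64(218.0), np.float64(222.2)]] [0.6083 0.1521 0.2452]
```

View pics/c.png

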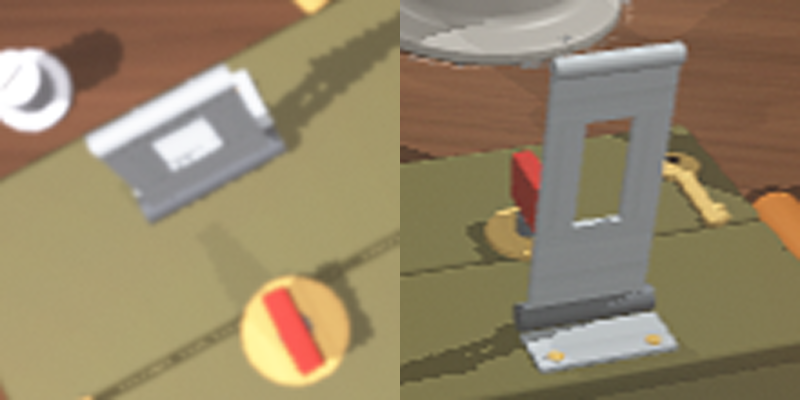

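```bash
python3 -m crank '[[0,0,0.2,0.05,1],[0.1,-0.1,0.4,0.1,1],[0.3,-0.25,0.4,0.15,1],[0.5,-0.4,0.4,0.2,1],[0.7,-0.55,0.4,0.25,1],[0.9,-0.7,0.4,0.285,1],[1,-0.8,0.4,0.285,1],[1,-0.8,0.4,0.285,1],[1,-0.8,0.4,0.285,1],[1,-0.8,0.4,0.285,1]]' 20
python3 - <<'E'
from h import *
o=robot.get_obs();print(o['position'],o['ee_rot'],o['q'],o['opening'])
p=np.array([.5081,.1023])+.115*np.array([.895,.4455]);print('to go',np.r_[p,.335]-o['position'])
E
```

```text
clock: 2.45
position: [0.4698, 0.2774, 0.335]
ee_rot: [-0.23, 0.973, 0.0, 0.0]
ft_force: [-0.2, -0.1, 0.7]
opening: 0.011
grasp_force: 0.0
[0.46976462 0.27735138 0.33498064] [-2.29538220e-01  9.73299624e-01  2.00552090e-04  8.23539615e-05] [ 3.92613078e-01  3.25691069e-01  1.27394674e+00  3.69667257e-04
  1.54172796e+00 -1.64140038e+00] 0.01136250806468046
to go [ 1.41260383e-01 -1.23818877e-01  1.93598514e-05]
```

```bash
python3 -m crank '[[0.14,-0.12,0,0,1],[0.28,-0.24,0,0,1],[0.42,-0.36,0,0,1],[0.56,-0.49,0,0,1],[0.56,-0.49,0,0,1],[0.56,-0.49,-0.15,0,1],[0.56,-0.49,-0.3,0,1],[0.56,-0.49,-0.43,0,1],[0.56,-0.49,-0.43,0,1],[0.56,-0.49,-0.43,0,1]]'
python3 - <<'E'
from h import *
print(robot.get_obs()['position'])
a=save('top','top1');b=save('scene','scene1')
c=lambda i,r,k:cv2.resize(i[r:r+130,k:k+130,::-1],(400,400),interpolation=2)
cv2.imwrite('pics/c1.png',np.hstack([c(a,170,190),c(b,120,310)]))
E
```

```text
clock: 3.7
position: [0.6109, 0.155, 0.2291]
ee_rot: [-0.229, 0.973, -0.0, 0.001]
ft_force: [0.4, 0.3, 0.0]
opening: 0.006
grasp_force: 0.0
[0.61088766 0.15496583 0.22913317]
```

View pics/c1.png

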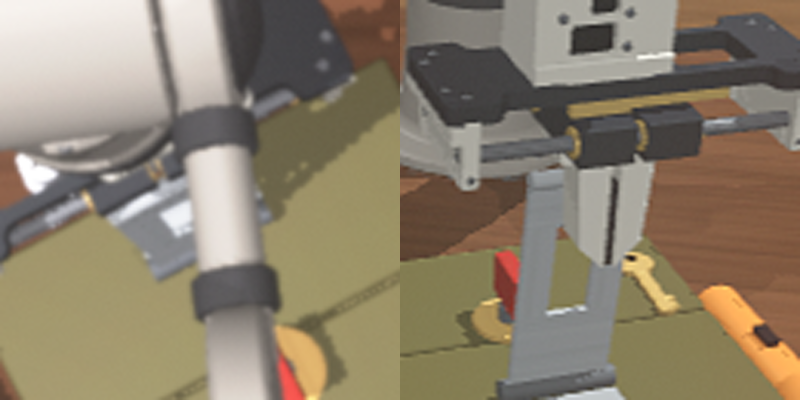

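Fingers closed stand behind the hasp (tips near its solid end), clear of everything; now push it over along its arc.

```bash
python3 -m crank '[[0,0,0.072,0,1],[-0.06,-0.03,0.072,0,1],[-0.125,-0.062,0.072,0,1],[-0.2,-0.1,0.066,0,1],[-0.263,-0.131,0.055,0,1],[-0.329,-0.164,0.03,0,1],[-0.39,-0.194,-0.006,0,1],[-0.43,-0.214,-0.036,0,1],[-0.464,-0.231,-0.069,0,1],[-0.464,-0.231,-0.069,0,1]]'
python3 - <<'E'
from h import *
print(robot.get_obs()['position'])
a=save('wrist','w2');b=save('scene','scene2')
cv2.imwrite('pics/c2.png',np.hstack([cv2.resize(a[:,:,::-1],(400,300)),cv2.resize(b[110:260,280:480,::-1],(400,300),interpolation=2)]))
E
```

```text
clock: 5.05
position: [0.4943, 0.096, 0.2102]
ee_rot: [-0.229, 0.974, 0.0, -0.0]
ft_force: [0.1, 0.2, 0.7]
opening: 0.003
grasp_force: 0.0
[0.49430513 0.09600884 0.21023885]
```

View pics/c2.png

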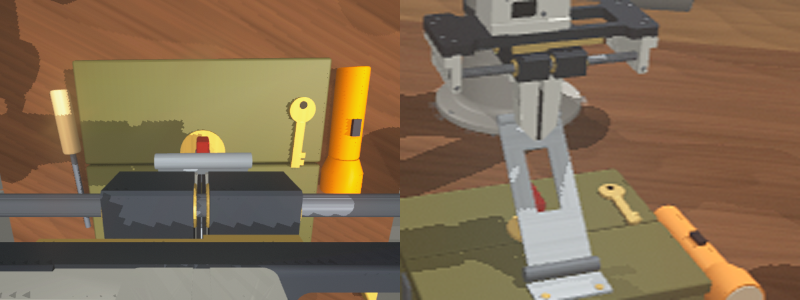

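The hasp has come over to about 0.8 rad, centred under the closed fingers, knob still in line; continue down.

```bash
python3 -m crank '[[-0.032,-0.016,-0.038,0,1],[-0.061,-0.03,-0.079,0,1],[-0.085,-0.042,-0.123,0,1],[-0.106,-0.053,-0.169,0,1],[-0.126,-0.063,-0.218,0,1],[-0.143,-0.071,-0.268,0,1],[-0.154,-0.077,-0.31,0,1],[-0.158,-0.079,-0.34,0,1],[-0.158,-0.079,-0.355,0,1],[-0.158,-0.079,-0.355,0,1]]'
```

```text
clock: 6.4
position: [0.4551, 0.0764, 0.121]
ee_rot: [-0.229, 0.973, 0.0, -0.0]
ft_force: [0.2, -0.4, 0.1]
opening: 0.006
grasp_force: 0.0
```

```bash
python3 -m crank '[[0,0,-0.004,0,1],[0,0,-0.008,0,1],[0,0,-0.012,0,1],[0,0,-0.015,0,1],[0,0,-0.018,0,1],[0,0,-0.02,0,1],[0,0,-0.02,0,1],[0,0,-0.02,0,1],[0,0,-0.02,0,1],[0,0,-0.02,0,1]]'
python3 - <<'E'
from h import *
b=save('scene','scene3');a=save('wrist','w3')
cv2.imwrite('pics/c3.png',np.hstack([cv2.resize(a[:,:,::-1],(400,300)),cv2.resize(b[140:290,280:480,::-1],(400,300),interpolation=2)]))
E
```

```text
clock: 7.65
position: [0.4555, 0.0764, 0.1179]
ee_rot: [-0.229, 0.973, -0.0, 0.001]
ft_force: [-4.4, -0.1, 17.7]
opening: 0.003
grasp_force: 8.7
```

View pics/c3.png

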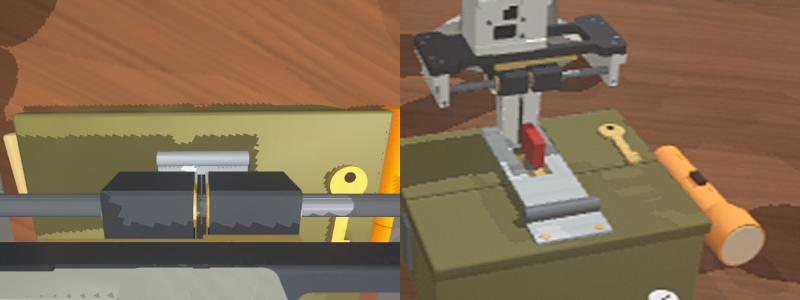

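The hasp lies flat with the red bar through its slot, pressed at 18 N on the stop. Lift off, open and look at the catch.

```bash
python3 -m crank '[[0,0,0.15,0,1],[0,0,0.35,0,1],[0,0,0.56,0,0],[0.12,0.06,0.56,0,0],[0.24,0.12,0.56,0,0],[0.36,0.18,0.56,0,0],[0.36,0.18,0.56,0,0],[0.36,0.18,0.56,0,0],[0.36,0.18,0.56,0,0],[0.36,0.18,0.56,0,0]]'
cat >> h.py <<'E'
def red(n):
    M=robot.camera_model('wrist');a=save('wrist',n)
    h=cv2.cvtColor(a,cv2.COLOR_RGB2HSV).astype(int)
    m=(((h[...,0]<6)|(h[...,0]>174))&(h[...,1]>170)&(h[...,2]>60)).astype(np.uint8)
    k,l,s,c=cv2.connectedComponentsWithStats(m);i=1+np.argmax(s[1:,4])
    ys,xs=np.nonzero(l==i);print('red px',s[i])
    print('spot',[(np.round(d['location']),d['score']) for d in robot.spot_in('wrist','knob_grip')[:1]])
    P=np.array([atz('wrist',y,x,.142,M)[:2] for y,x in zip(ys,xs)])
    r=cv2.minAreaRect((P*1000).astype(np.float32));w,v=np.linalg.eigh(np.cov(P.T));d=v[:,1]*np.sign(v[0,1])
    print('mean',P.mean(0),'rect',r,'yaw',np.arctan2(d[1],d[0]))
    return ray('wrist',ys.mean(),xs.mean(),M)
E
python3 - <<'E'
from h import *
red('w4');o=robot.get_obs();print(o['position'],o['opening'])
E
```

```text
clock: 9.0
position: [0.5447, 0.1211, 0.2566]
ee_rot: [-0.229, 0.974, 0.0, 0.0]
ft_force: [-0.2, -0.4, 0.4]
opening: 0.501
grasp_force: 0.0
red px [316 127  17  60 885]
spot [(array([155., 324.]), 0.85)]
mean [0.49553726 0.09791727] rect ((495.088134765625, 97.06298065185547), (37.69718551635742, 10.567975997924805), 26.755863189697266) yaw 0.42188662962977735
[0.54495922 0.12118501 0.25655105] 0.5019936910219048
```

View pics/w4.png

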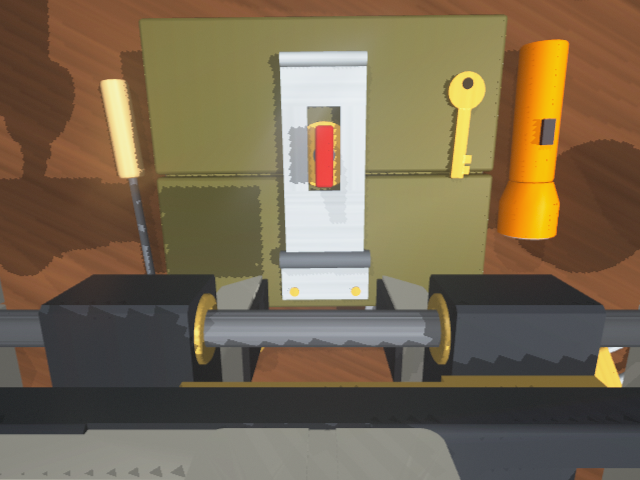

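Hasp lies flat, red bar at (324,155) standing through the slot and in line, key/torch/file undisturbed. Now go over the bar and grip.

```bash
python3 -m crank '[[-0.1,-0.049,0,0,0],[-0.2,-0.098,0,0,0],[-0.2,-0.098,-0.15,0,0],[-0.2,-0.098,-0.3,0,0],[-0.2,-0.098,-0.42,0,0],[-0.2,-0.098,-0.5,0,0],[-0.2,-0.098,-0.528,0,0],[-0.2,-0.098,-0.528,0,0],[-0.2,-0.098,-0.528,0,1],[-0.2,-0.098,-0.528,0,1]]' 25
python3 -m crank '[[0,0,0,0,1],[0,0,0,0,1],[0,0,0,0,1],[0,0,0,0,1],[0,0,0,0,1],[0,0,0,0,1],[0,0,0,0,1],[0,0,0,0,1],[0,0,0,0,1],[0,0,0,0,1]]' 25
```

```text
clock: 10.35
position: [0.4956, 0.0969, 0.125]
ee_rot: [-0.229, 0.973, -0.0, 0.001]
ft_force: [0.6, -0.0, 0.1]
opening: 0.335
grasp_force: 0.0
clock: 11.6
position: [0.4949, 0.0976, 0.1245]
ee_rot: [-0.229, 0.973, 0.001, -0.0]
ft_force: [-1.9, 5.4, 3.8]
opening: 0.129
grasp_force: 25.0
```

```bash
python3 -m crank '[[0,0,0,-0.05,1],[0,0,0,-0.1,1],[0,0,0,-0.15,1],[0,0,0,-0.2,1],[0,0,0,-0.25,1],[0,0,0,-0.3,1],[0,0,0,-0.35,1],[0,0,0,-0.4,1],[0,0,0,-0.43,1],[0,0,0,-0.43,1]]'
python3 -m crank '[[0,0,0,-0.01,1],[0,0,0,-0.015,1],[0,0,0,-0.015,1],[0,0,0,-0.015,1],[0,0,0,-0.015,1],[0,0,0,-0.015,1],[0,0,0,-0.015,1],[0,0,0,-0.015,1],[0,0,0,-0.015,1],[0,0,0,-0.015,1]]'
python3 -c "
from h import *
o=robot.get_obs();print(o['ft_torque'],o['ee_rot'],o['opening'])"
```

```text
clock: 12.85
position: [0.4949, 0.0976, 0.1245]
ee_rot: [0.431, 0.903, 0.0, -0.0]
ft_force: [-2.4, 5.6, 4.6]
opening: 0.133
grasp_force: 25.0
clock: 14.1
position: [0.4949, 0.0976, 0.1245]
ee_rot: [0.451, 0.892, 0.0, -0.0]
ft_force: [-2.1, 3.9, 4.0]
opening: 0.13
grasp_force: 25.0
[0.72532022 0.41158789 0.17504639] [ 4.51094183e-01  8.92476212e-01  4.01371435e-04 -2.94890315e-04] 0.13039865143972923
```

```bash
python3 -m crank '[[0,0,0,0,0],[0,0,0,0,0],[0,0,0,0,0],[0,0,0,0,0],[0,0,0.1,0,0],[0,0,0.25,0,0],[0,0,0.4,0,0],[0.15,0.08,0.53,0,0],[0.25,0.12,0.53,0,0],[0.25,0.12,0.53,0,0]]'
python3 -m crank '[[0,0,0,0.05,0],[0,0,0,0.1,0],[0,0,0,0.15,0],[0,0,0,0.2,0],[0,0,0,0.25,0],[0,0,0,0.3,0],[0,0,0,0.35,0],[0,0,0,0.4,0],[0,0,0,0.44,0],[0,0,0,0.44,0]]'
python3 - <<'E'
from h import *
red('w5')
E
```

```text
clock: 15.35
position: [0.5585, 0.1272, 0.2563]
ee_rot: [0.451, 0.892, 0.0, 0.0]
ft_force: [0.9, -0.3, -1.2]
opening: 0.497
grasp_force: 0.0
clock: 16.6
position: [0.5567, 0.1265, 0.2564]
ee_rot: [-0.22, 0.975, 0.0, -0.001]
ft_force: [0.2, 0.5, -0.1]
opening: 0.503
grasp_force: 0.0
red px [311 123  43  23 624]
spot [(array([135., 324.]), 0.92)]
mean [0.4908648  0.10304207] rect ((491.707763671875, 101.26406860351562), (10.710108757019043, 27.931377410888672), 37.00211715698242) yaw -0.8368653423442254
```

View pics/w5.png

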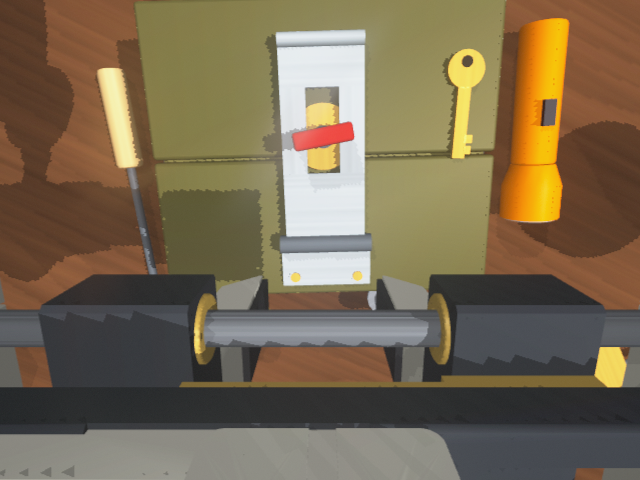

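The hasp is flat and the red bar now lies across it, from (293,142) to (353,130). I'll measure the angle precisely.

```bash
python3 - <<'E'
from h import *
a=cv2.imread('pics/w5.png').astype(int);M=robot.camera_model('wrist')
def top(f,lo):
    a=cv2.imread(f).astype(int);m=(a[...,2]>lo)&(a[...,1]<80)&(a[...,0]<80);m[:100]=0;m[200:]=0;m[:,:270]=0;m[:,370:]=0
    ys,xs=np.nonzero(m);return ys,xs
for lo in(120,180):
    ys,xs=top('pics/w5.png',lo)
    P=np.array([atz('wrist',y,x,.142,M)[:2] for y,x in zip(ys,xs)]);r=cv2.minAreaRect((P*1000).astype(np.float32));w,v=np.linalg.eigh(np.cov(P.T));d=v[:,1]*np.sign(v[0,1])
    print(len(ys),r,np.arctan2(d[1],d[0]))
e=[atz('wrist',r,c,.11,M)[:2] for r,c in((60,279),(225,285),(60,365),(225,366))]
for i in(0,2):d=e[i+1]-e[i];print('hasp yaw',np.arctan2(d[1],d[0]))
E
```

```text
562 ((492.1845397949219, 101.81034851074219), (10.815620422363281, 27.626155853271484), 37.424476623535156) -0.7519719872130419
551 ((492.08660888671875, 101.74755096435547), (10.654513359069824, 27.593219757080078), 37.124427795410156) -0.7596689097332429
hasp yaw 0.45509099616263243
hasp yaw 0.4759142654836866
```

```bash
python3 - <<'E'
from h import *
M=robot.camera_model('wrist');a=cv2.imread('pics/w5.png').astype(int)
print(a[138:146:2,296:310:4])
m=(a[...,2]-a[...,1]>90)&(abs(a[...,1]-a[...,0])<45);m[:100]=0;m[200:]=0;m[:,:270]=0;m[:,370:]=0
ys,xs=np.nonzero(m);print(xs.min(),xs.max(),ys.min(),ys.max())
P=np.array([atz('wrist',y,x,.142,M)[:2] for y,x in zip(ys,xs)]);r=cv2.minAreaRect((P*1000).astype(np.float32));w,v=np.linalg.eigh(np.cov(P.T));d=v[:,1]*np.sign(v[0,1])
print(len(ys),r,np.arctan2(d[1],d[0]))
E
```

```text
[[[103 110 235]
  [103 111 235]
  [ 99 105 237]
  [ 91  97 237]]

 [[103 109 235]
  [104 110 235]
  [ 96 103 237]
  [ 87  95 237]]

 [[102 108 233]
  [100 106 235]
  [ 92  98 236]
  [ 83  90 237]]

 [[102 108 230]
  [ 97 103 235]
  [ 89  95 237]
  [ 84  90 237]]]
293 353 122 150
1076 ((495.1392822265625, 97.30296325683594), (11.253108978271484, 38.545677185058594), 36.35981750488281) -0.9308423761848519
```

```bash
python3 -c "
from station import robot
print(robot.hand_in())"
```

```text
the job is handed in; nothing more can be done
None
```

The hasp is down over the catch, the catch is turned to its end stop (measured about 1.396 of 1.4 rad) and released, and the job is handed in at about 17 s; the key, torch and file were seen undisturbed, but I did not re-check the lock body and plug.

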